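Turn the nozzle tray round in its box and shut the lid

ROBOT

A 6-joint arm with a two-finger parallel gripper is mounted at the origin on a cart in front of the work surface, level with it; the furniture and walls round the work are solid. World frame = base frame: x ahead of the robot, y to its left, z up, the work surface at z = 0. Lengths are in m, angles in rad, forces in N, time in s.
With the tool pointing down it reaches from about 0.4 to 0.825 m from the base axis. Payload 7 kg.
Tool frame: the origin (TCP) lies between the finger pads; the fingertips stand 25 mm ahead of it and the grasp point (between the pads) lies 6 mm ahead of it; z points along the fingers, y is the line along which they close (so a half turn about z gives the same grasp; the last joint's range is limited). The gripper opens to 85 mm and grips with 20 to 120 N. Pads are 22 mm wide; open, the fingers measure 114 mm over their backs; the gripper's body (76 mm by 85 mm) begins 54 mm behind the grasp point. The pads swing forward as they close: fully open they stand 13 mm farther back than shut.
Start: joints at [-0.906, 0.359, 0.012, 0, -1.224, -0.288], TCP at [0.248, -0.628, 0.231] pointing down, gripper open.
Joint ranges: [-3.07, 3.07], [-1.43, 2.12], [-1.02, 1.25], [-3.03, 1.67], [-3.05, -0], [-3.03, 3.03]. Speed limits (rad/s): [2.39, 2.39, 3.01, 3.14, 3.14, 3.14].

INTERFACE

Orientations are given as a 3x3 rotation matrix whose columns are the frame's x, y, z axes.
In Python, from plant import * gives the robot as it stands.
- The arm moves only by the tool move_arm, never from a script. Its argument "deltas" is a list of rows, each a list of 7 numbers: the finger opening in mm, from 0 to 85.4, then the shift along the tool's x, y, z in mm, then the turn, a rotation vector about the tool's x, y, z in degrees. In form: [[grip, tx, ty, tz, ax, ay, az], ...]. A call has exactly 5 rows; each row shifts and turns the commanded pose from where the row before left it, along the tool's axes as they then stand; what a row does not reach is not made up. A row lasts 1/8 s, in which the tool goes at most 62.5 mm and 10.7 degrees, less where a joint would pass 70% of its speed; a pose out of reach is approached as far as the arm can. A call with a gripper value outside its range is refused whole. The fingers move at their own pace and stop on an object; the grip force is fixed at half the most. Time passes only in rows, so rows that do not move let the fingers close, or fill a call up. It gives the time, the measured TCP pose, the force, the opening and the grip force at its end, in the units of the state.
- get_state(): the state, without advancing time (a new reading comes with each control period).
- capture(name): name is "scene" or "top"; returns a dict with "color" (400x640x3 uint8, red, green, blue), "depth" (400x640 float32, m along the optical axis (not along the pixel's ray), 0 where there is no reading), "vertical_fov" (degrees; the focal length in pixels is half the picture's height over the tangent of half this angle, whatever the lens; pixels are square), "cx", "cy" (the principal point, pixels), "view" (4x4, takes a point from world to camera coordinates). Camera axes: x right, y down, z forward; pixel columns grow to the right and rows downward; lengths in m; the calibration is good to about 2 mm. A picture is of the moment at which its call begins.
- close_job(): hands the job in; it is judged then, once.
The state is a dict: "t": time; "qpos": joint angles; "joint_vel": joint speeds; "joint_torque": joint torques, N m; "tool_pos": TCP position; "tcp_rot": TCP orientation; "ft_force": force on the tool from outside, world axes, zero at the start; "moment": the same for the moment, N m; "finger_gap": opening from 0.0 (shut) to 1.0 (fully open); "grip_force": force on a finger pad.
Only numpy, scipy, OpenCV 4.12 (cv2) and the standard library are available. Lean on these libraries where they do the work, as an engineer would, in place of code of your own. Each camera call takes 0.05 s, during which the arm holds its last target. There are 200 camera calls.

TASK

The blue nozzle tray was put back into its box the wrong way round, so the tall piping nozzles stand at the front, where the sloping lid would land on them. Lift the tray clear by its white grip, turn it half round and set it back fully home with the nozzles at the hinge side, then shut the lid all the way. Keep the nozzles and the pen in the tray, do not let the tray fall, and leave the things round about alone.

Things in the scene. Friction and masses are not known exactly. Their poses are not given: they have to be found in the camera images.
- nozzle_box: white open nozzle box with a grey bead, fixed to the table; clear lid hinged on its back. Outside 164 mm (x) by 184 mm (y), walls 5 mm thick and 50 mm high, inner floor 5 mm above the table; mouth 154 mm (x) by 174 mm (y) inside, with a steep bevelled lead-in 3 mm wide. Origin at the centre of the underside, on the table; z up, +x to the hinge side (back), which faces away from the robot to within 20 degrees
- insert_grip (a point): centre of the white grip bar over the middle of the blue insert: 40 mm long (insert's x), 12 mm wide (y: pinch across this, from above), 16 mm high, 60 mm above the insert's underside. Free beside it: 70 mm each way along y; along x the nozzles begin 31 mm from this point. Axes as the insert's (x to its nozzle end, z up). With the insert home in the box it is 65 mm above the box's origin
- insert: the blue nozzle tray (insert), rigid, loose, 0.25 to 0.5 kg loaded: body 138 (x) by 158 (y) by 42 mm; rim 150 (x) by 170 mm (y), 6 mm thick, along its top, which has 2 mm to spare all round in the box's mouth. Origin at the centre of its underside, x to its nozzle end; at the start home, but x to the box's front. Its corners reach 113 mm from its middle: to turn clear of the raised lid it must come about 60 mm forward
- insert_rack (a point): point on the insert 46 mm along its x from insert_grip, at the same height, over the middle of its nozzle rack: a blue block across the insert, top 46 mm above the insert's underside, with a row (along y) of four wells 32 mm across, 16 mm deep, 37.5 mm apart. Shows which way round the insert sits: right is with this point at the hinge side of the box. Axes as the insert's
- box_lid (a joint): angle of the clear lid about its hinge: 0 is shut (level on the rim), growing as it opens up and back, at most 2.05; starts at 1.68 to 1.95, leaning back past upright. The hinge is stiff: the lid stays where left, and takes about 1 to 3 N at its free edge to turn. The wrong way round, the nozzles keep it over 0.1 ajar
- lid_hinge (a point): middle of the hinge axis, 89 mm behind the box's centre (box's x), 52 mm above the table; axis along the box's y. The lid is 0.18 kg, 164 mm deep, 184 mm wide; shut, its flat top is 93 mm above the table over the rear half and slopes down over the front half to its rim, 58 mm above the table
- lid_tab (a point): middle of the grey lift tab at the lid's free edge, 60 mm wide, 22 mm long, 6 mm thick. 180 mm from the hinge axis: shut, 91 mm in front of the box's centre, 56 mm above the table; raised, it is the top of the lid, about 0.22 to 0.23 m above the table. Turns with the lid; z is the lid's outer side (up when shut)
- tip_0: pale metal piping nozzle (a cone, wide end down, 28 mm across its foot and 48 mm tall) standing loose in one of the four wells of the rack on the insert; which well varies; origin at the centre of its foot
- tip_1: pale metal piping nozzle (a cone, wide end down, 27 mm across its foot and 46 mm tall) standing loose in one of the four wells of the rack on the insert; which well varies; origin at the centre of its foot
- tip_2: pale metal piping nozzle (a cone, wide end down, 29 mm across its foot and 50 mm tall) standing loose in one of the four wells of the rack on the insert; which well varies; origin at the centre of its foot
- tip_3: pale metal piping nozzle (a cone, wide end down, 26 mm across its foot and 44 mm tall) standing loose in one of the four wells of the rack on the insert; which well varies; origin at the centre of its foot
- pen: marker pen, white with a black cap, 135 mm long and 17 mm thick, lying loose along y in the trough at the end of the insert away from the nozzles; origin in its middle
- squeeze_bottle: cream squeeze bottle with a cone tip, 58 mm across, 208 mm tall, standing on the left; bystander; origin at its foot
- ring_mould: steel ring mould, 69 mm across, 45 mm tall, on the left; bystander; origin at its foot
- bowl: small steel bowl, 110 mm across, 42 mm tall, on the right; bystander; origin at its foot
- timer: white kitchen timer, 64 mm across, 44 mm tall, on the right; bystander; origin at its foot

How it is judged:
By the outcome, as a careful person would: the job done as asked, in the order asked, and still so for the second after the job is handed in, with the robot touching nothing.
It also fails if it takes over 69 s, if anything falls off the work surface, if the arm or the gripper's body presses on something with over 40 N, if the wrist force passes 120 N, or if a joint passes its speed limit or range.

## Working session

There is one attempt and no reset: what is moved stays moved. The work goes in short steps, Python scripts to look and compute and a tool call to move; the robot and the scene stay as the last step left them, time stands still between calls to the robot, and variables do not carry over. Pictures are saved under pics/ and viewed, at most 10 in all, crops included, and the job is handed in when it is done.

Besides the shell and the picture viewer there is one more tool, called after ">>>" in YAML: its name, and indented under it one key for each argument. move_arm: Moves the arm, as the interface text tells. Its arguments: {"type":"object","properties":{"deltas":{"type":"array"}},"required":["deltas"]}

```bash
mkdir -p pics && cat > h.py <<'E'
from plant import *
import numpy as np, cv2
def shot(n):
    c=capture(n); c['f']=200/np.tan(np.radians(c['vertical_fov'])/2); return c
def pts(c):
    d=c['depth'];v,u=np.mgrid[:400,:640]
    P=np.stack([(u-c['cx'])/c['f']*d,(v-c['cy'])/c['f']*d,d],-1)
    V=np.array(c['view']);return (P-V[:3,3])@V[:3,:3]
def save(c,n): cv2.imwrite('pics/'+n+'.png',c['color'][:,:,::-1])
E
python3 - <<'E'
from h import *
a=shot('scene');b=shot('top')
im=np.vstack([a['color'],b['color']])
cv2.imwrite('pics/s0.png',a['color'][:,:,::-1]);cv2.imwrite('pics/t0.png',b['color'][:,:,::-1])
for c in(a,b):
    P=pts(c); V=np.array(c['view']); print(-V[:3,:3].T@V[:3,3],V[2,:3],c['f'])
s=get_state();print(s['t'],s['tool_pos'],np.round(s['tcp_rot'],3),s['finger_gap'])
E
```

```text
[-0.08107643  0.67286037  0.60575554] [ 0.58175105 -0.64652514 -0.49352907] 386.5612477657261
[ 0.26707925 -0.02032137  1.22260221] [ 0.21540467  0.01554493 -0.97640114] 448.8163483946711
0.1 [ 0.24818571 -0.62727683  0.22975129] [[-0.93  -0.368 -0.001]
 [-0.368  0.93   0.001]
 [ 0.     0.001 -1.   ]] 1.003541789696841
```

View pics/s0.png

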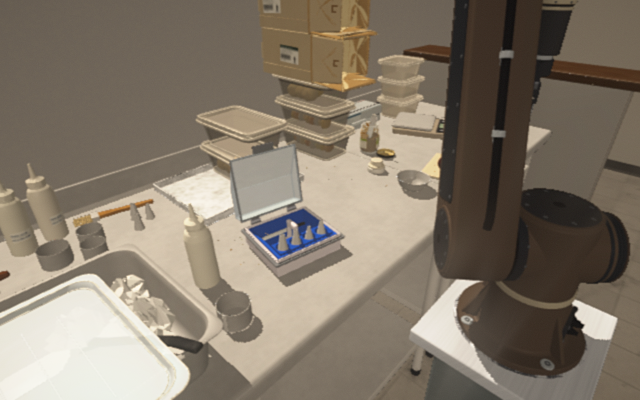

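View pics/t0.png

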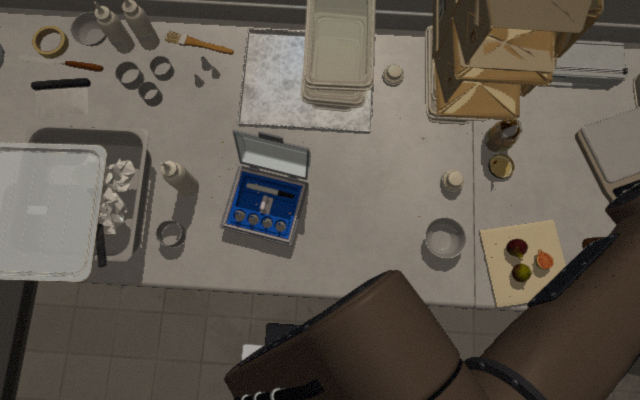

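The scene view shows the box near (293,240) with its lid raised behind it. The top view shows the box at about (265,205), the grip at (265,204), the nozzles in a row at row 218 (front), the pen at (265,190) and the lid tab at (270,136). The bottle is at (175,175), the mould at (170,234) and the bowl at (445,238).

```bash
cat > m.py <<'E'
from h import *
def ray(c,u,v,z):
    V=np.array(c['view']);R=V[:3,:3];o=-R.T@V[:3,3]
    d=R.T@np.array([(u-c['cx'])/c['f'],(v-c['cy'])/c['f'],1]);return o+d*(z-o[2])/d[2]
def blue(c):
    h=cv2.cvtColor(c['color'],cv2.COLOR_RGB2HSV)
    m=cv2.inRange(h,(105,150,40),(130,255,255))
    m=cv2.morphologyEx(m,cv2.MORPH_CLOSE,np.ones((15,15)))
    n,l,s,ce=cv2.connectedComponentsWithStats(m); i=1+np.argmax(s[1:,4]);return (l==i).astype(np.uint8)
def rect(c,z):
    m=blue(c);k=cv2.findContours(m,0,1)[0][0][:,0]
    Q=np.array([ray(c,u,v,z)[:2] for u,v in k],np.float32)*1000
    return cv2.minAreaRect(Q)
E
python3 - <<'E'
from m import *
c=shot('top')
print('rim',rect(c,.047))
P=pts(c)
x0,y0=rect(c,.047)[0];R=P[...,:2]*1000-np.array([x0,y0]);r=np.hypot(R[...,0],R[...,1])
# grip: height .06-.085 near centre
m=(r<35)&(P[...,2]>.058)&(P[...,2]<.09);print('grip',m.sum(),P[m].mean(0),P[m].max(0))
if m.sum()>5: print(cv2.minAreaRect((P[m][:,:2]*1000).astype(np.float32)))
v,u=np.nonzero(m);print(u.min(),u.max(),v.min(),v.max())
# outer box top points z .045-.06
m=(r<150)&(P[...,2]>.044)&(P[...,2]<.062)
print('box',cv2.minAreaRect((P[m][:,:2]*1000).astype(np.float32)))
m=(r<220)&(P[...,2]>.13);print('lid',m.sum(),P[m].min(0),P[m].max(0))
h=P[m];t=h[h[:,2]>.212];print('tab',len(t),t.mean(0),t.min(0),t.max(0))
w=c['color'][120:260,200:330];cv2.imwrite('pics/c1.png',cv2.resize(w[:,:,::-1],None,fx=4.2,fy=4.2,interpolation=cv2.INTER_CUBIC))
E
```

```text
rim ((515.88134765625, 129.54684448242188), (167.87228393554688, 147.3370361328125), 79.55220794677734)
grip 73 [0.51506398 0.1284071  0.07034995] [0.53522232 0.13717718 0.07699535]
((515.5336303710938, 128.78277587890625), (12.618648529052734, 39.561302185058594), 81.11922454833984)
260 267 195 210
box ((536.7523193359375, 125.1806869506836), (198.49281311035156, 221.6772918701172), 79.35810089111328)
lid 862 [0.53781137 0.01376411 0.13020458] [0.66789642 0.34810289 0.24320457]
tab 345 [0.63606825 0.10569467 0.22507937] [0.61460215 0.01448468 0.21234071] [0.65469191 0.19773118 0.24320457]
```

View pics/c1.png

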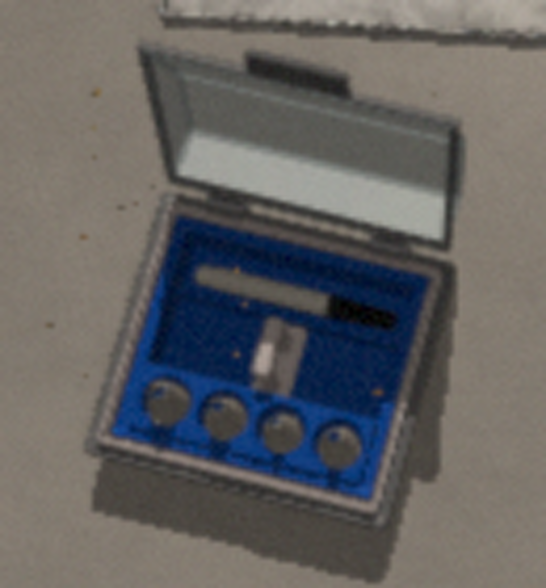

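>>> move_arm:
  deltas:
    - [85,-35,40,0,0,0,0]
    - [85,-35,40,0,0,0,0]
    - [85,-35,40,0,0,0,0]
    - [85,-35,40,0,0,0,0]
    - [85,-35,40,0,0,0,0]

```text
t: 0.78
tool_pos: [0.3377, -0.3756, 0.2305]
tcp_rot: [[-0.93, -0.368, 0.0], [-0.368, 0.93, 0.0], [-0.0, 0.0, -1.0]]
ft_force: [0.4, -0.2, 0.0]
finger_gap: 0.995
grip_force: 0.0
```

>>> move_arm:
  deltas:
    - [85,-35,40,0,0,0,0]
    - [85,-35,40,0,0,0,0]
    - [85,-35,40,0,0,0,0]
    - [85,-35,40,0,0,0,0]
    - [85,-35,40,0,0,0,0]

```text
t: 1.4
tool_pos: [0.4268, -0.1252, 0.2308]
tcp_rot: [[-0.93, -0.368, 0.001], [-0.368, 0.93, 0.0], [-0.001, -0.0, -1.0]]
ft_force: [1.6, -0.7, 0.6]
finger_gap: 0.991
grip_force: 0.0
```

>>> move_arm:
  deltas:
    - [85,-35,40,0,0,0,0]
    - [85,-35,40,0,0,0,0]
    - [85,-35,40,0,0,0,0]
    - [85,0,0,0,0,0,8]
    - [85,0,0,0,0,0,8]

```text
t: 2.02
tool_pos: [0.48, 0.0242, 0.2302]
tcp_rot: [[-0.996, -0.094, -0.001], [-0.094, 0.996, -0.0], [0.001, -0.0, -1.0]]
ft_force: [0.2, 0.3, -0.1]
finger_gap: 0.996
grip_force: 0.0
```

>>> move_arm:
  deltas:
    - [85,0,0,0,0,0,8]
    - [85,0,0,0,0,0,8]
    - [85,0,0,0,0,0,0]
    - [85,0,0,0,0,0,0]
    - [85,0,0,0,0,0,0]

```text
t: 2.65
tool_pos: [0.48, 0.0233, 0.2306]
tcp_rot: [[-0.984, 0.179, -0.0], [0.179, 0.984, -0.0], [0.0, -0.0, -1.0]]
ft_force: [-0.3, -0.2, -0.2]
finger_gap: 0.995
grip_force: 0.0
```

>>> move_arm:
  deltas:
    - [85,-8,55,0,0,0,0]
    - [85,-8,55,0,0,0,0]
    - [85,0,0,40,0,0,0]
    - [85,0,0,40,0,0,0]
    - [85,0,0,0,0,0,0]

```text
t: 3.28
tool_pos: [0.5138, 0.1277, 0.148]
tcp_rot: [[-0.984, 0.18, -0.005], [0.18, 0.984, -0.003], [0.005, -0.004, -1.0]]
ft_force: [0.4, 0.8, 0.3]
finger_gap: 0.993
grip_force: 0.0
```

```bash
python3 - <<'E'
from m import *
c=shot('scene');w=c['color'][130:290,200:380];cv2.imwrite('pics/c2.png',cv2.resize(w[:,:,::-1],None,fx=3.5,fy=3.5,interpolation=cv2.INTER_CUBIC))
c=shot('top')
w2=c['color'][120:280,200:380];cv2.imwrite('pics/c2.png',np.hstack([cv2.resize(i[:,:,::-1],None,fx=2.2,fy=2.2,interpolation=cv2.INTER_CUBIC) for i in (w,w2)]))
s=get_state();print(s['tool_pos'],s['qpos'])
E
```

```text
[0.51632014 0.12864688 0.15162263] [ 6.13460145e-01  1.92100810e-01 -4.13330623e-01  8.32964095e-04
 -9.65126145e-01 -2.36554895e+00]
```

View pics/c2.png

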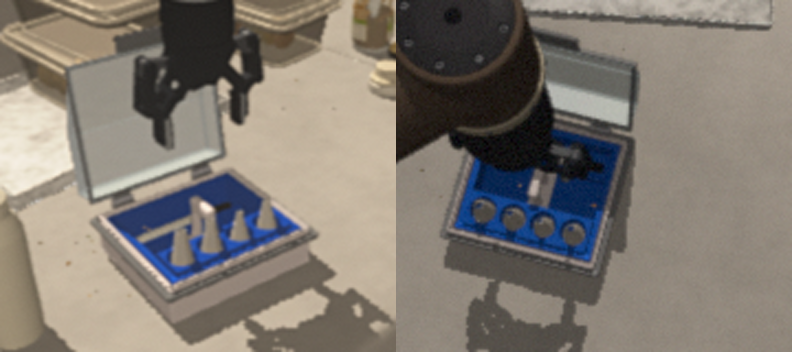

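The scene view (left) has the open fingers hanging over the tray at about (200,110), in line across the grip at (205,205). The top view shows the gripper body just behind the grip, which is parallax. Nothing is touching, so I'll descend and grip.

>>> move_arm:
  deltas:
    - [85,0,0,30,0,0,0]
    - [85,0,0,30,0,0,0]
    - [85,0,0,20,0,0,0]
    - [85,0,0,0,0,0,0]
    - [50,0,0,0,0,0,0]

```text
t: 4.0
tool_pos: [0.517, 0.1292, 0.0725]
tcp_rot: [[-0.984, 0.18, 0.003], [0.18, 0.984, 0.001], [-0.002, 0.002, -1.0]]
ft_force: [-0.4, -0.1, -1.1]
finger_gap: 0.812
grip_force: 0.0
```

>>> move_arm:
  deltas:
    - [30,0,0,0,0,0,0]
    - [20,0,0,0,0,0,0]
    - [10,0,0,0,0,0,0]
    - [5,0,0,0,0,0,0]
    - [5,0,0,0,0,0,0]

```text
t: 4.62
tool_pos: [0.5159, 0.1287, 0.0712]
tcp_rot: [[-0.984, 0.18, 0.001], [0.18, 0.984, 0.0], [-0.001, 0.0, -1.0]]
ft_force: [-2.2, -0.4, 5.7]
finger_gap: 0.088
grip_force: 58.8
```

>>> move_arm:
  deltas:
    - [5,0,0,-4,0,0,0]
    - [5,0,0,-8,0,0,0]
    - [5,0,0,-12,0,0,0]
    - [5,0,0,-12,0,0,0]
    - [5,0,0,-12,0,0,0]

```text
t: 5.25
tool_pos: [0.5158, 0.1287, 0.1197]
tcp_rot: [[-0.984, 0.181, 0.0], [0.181, 0.984, 0.0], [-0.0, 0.0, -1.0]]
ft_force: [0.1, -0.4, -3.5]
finger_gap: 0.089
grip_force: 58.8
```

>>> move_arm:
  deltas:
    - [5,0,0,-12,0,0,0]
    - [5,0,0,-12,0,0,0]
    - [5,0,0,-8,0,0,0]
    - [5,0,0,-4,0,0,0]
    - [5,0,0,0,0,0,0]

```text
t: 5.88
tool_pos: [0.5157, 0.1286, 0.1547]
tcp_rot: [[-0.984, 0.181, 0.0], [0.181, 0.984, 0.0], [-0.0, 0.0, -1.0]]
ft_force: [0.8, 0.2, -4.4]
finger_gap: 0.085
grip_force: 58.9
```

```bash
python3 - <<'E'
from m import *
c=shot('scene');w=c['color'][130:290,200:380]
c=shot('top');w2=c['color'][120:280,200:380];cv2.imwrite('pics/c3.png',np.hstack([cv2.resize(i[:,:,::-1],None,fx=2.2,fy=2.2,interpolation=cv2.INTER_CUBIC) for i in (w,w2)]))
s=get_state();print(s['tool_pos'],s['qpos'],s['ft_force'],s['moment'],s['finger_gap'],s['grip_force'])
E
```

```text
[0.51546506 0.12848498 0.15419204] [ 6.13567901e-01  1.88754318e-01 -4.10536939e-01 -1.63295777e-04
 -9.72176392e-01 -2.36607112e+00] [-0.59046115 -0.48181009 -4.49431891] [-0.03741685 -0.10202358 -0.01041371] 0.08468734738578329 58.82594224065542
```

View pics/c3.png

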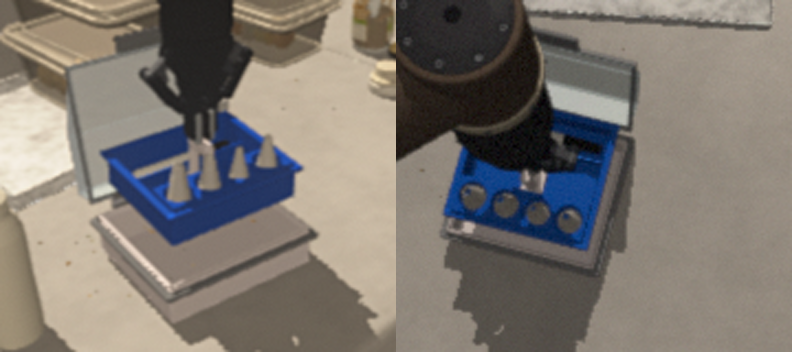

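Both views show the tray hanging level and clear above the box, with all four nozzles standing and the pen in its trough. Now I'll bring it forward and turn it.

>>> move_arm:
  deltas:
    - [5,8,0,0,0,0,0]
    - [5,16,0,0,0,0,0]
    - [5,18,0,0,0,0,0]
    - [5,16,0,0,0,0,0]
    - [5,8,0,0,0,0,0]

```text
t: 6.6
tool_pos: [0.4495, 0.1408, 0.1549]
tcp_rot: [[-0.984, 0.18, 0.0], [0.18, 0.984, 0.0], [-0.0, 0.0, -1.0]]
ft_force: [0.1, 0.0, -3.3]
finger_gap: 0.085
grip_force: 59.3
```

>>> move_arm:
  deltas:
    - [5,0,0,0,0,0,-3]
    - [5,0,0,0,0,0,-6]
    - [5,0,0,0,0,0,-8]
    - [5,0,0,0,0,0,-8]
    - [5,0,0,0,0,0,-8]

```text
t: 7.22
tool_pos: [0.4507, 0.1408, 0.1548]
tcp_rot: [[-0.921, -0.389, 0.0], [-0.389, 0.921, 0.0], [-0.0, 0.0, -1.0]]
ft_force: [-1.0, -1.1, -3.6]
finger_gap: 0.087
grip_force: 59.0
```

>>> move_arm:
  deltas:
    - [5,0,0,0,0,0,-8]
    - [5,0,0,0,0,0,-8]
    - [5,0,0,0,0,0,-8]
    - [5,0,0,0,0,0,-8]
    - [5,0,0,0,0,0,-8]

```text
t: 7.85
tool_pos: [0.4507, 0.1408, 0.1548]
tcp_rot: [[-0.456, -0.89, 0.0], [-0.89, 0.456, 0.0], [-0.0, -0.0, -1.0]]
ft_force: [-0.3, 0.8, -4.0]
finger_gap: 0.086
grip_force: 59.0
```

>>> move_arm:
  deltas:
    - [5,0,0,0,0,0,-8]
    - [5,0,0,0,0,0,-8]
    - [5,0,0,0,0,0,-8]
    - [5,0,0,0,0,0,-8]
    - [5,0,0,0,0,0,-8]

```text
t: 8.48
tool_pos: [0.4506, 0.1408, 0.1547]
tcp_rot: [[0.223, -0.975, 0.0], [-0.975, -0.223, 0.0], [-0.0, -0.0, -1.0]]
ft_force: [0.1, 0.2, -3.9]
finger_gap: 0.084
grip_force: 59.0
```

>>> move_arm:
  deltas:
    - [5,0,0,0,0,0,-8]
    - [5,0,0,0,0,0,-8]
    - [5,0,0,0,0,0,-8]
    - [5,0,0,0,0,0,-8]
    - [5,0,0,0,0,0,-8]

```text
t: 9.1
tool_pos: [0.4506, 0.1407, 0.1547]
tcp_rot: [[0.797, -0.604, 0.0], [-0.604, -0.797, 0.0], [0.0, -0.0, -1.0]]
ft_force: [0.6, -0.1, -3.4]
finger_gap: 0.086
grip_force: 59.0
```

>>> move_arm:
  deltas:
    - [5,0,0,0,0,0,-8]
    - [5,0,0,0,0,0,-8]
    - [5,0,0,0,0,0,-8]
    - [5,0,0,0,0,0,-3]
    - [5,0,0,0,0,0,0]

```text
t: 9.72
tool_pos: [0.4506, 0.1407, 0.1547]
tcp_rot: [[0.983, -0.181, 0.0], [-0.181, -0.983, 0.0], [0.0, -0.0, -1.0]]
ft_force: [-0.6, 0.6, -3.3]
finger_gap: 0.084
grip_force: 59.1
```

```bash
python3 - <<'E'
from m import *
c=shot('scene');w=c['color'][130:290,200:380]
c=shot('top');w2=c['color'][120:280,200:380];cv2.imwrite('pics/c4.png',np.hstack([cv2.resize(i[:,:,::-1],None,fx=2.2,fy=2.2,interpolation=cv2.INTER_CUBIC) for i in (w,w2)]))
s=get_state();print(s['tool_pos'],s['tcp_rot'],s['qpos'],s['ft_force'],s['moment'],s['finger_gap'],s['grip_force'])
print(rect(c,.130))
# box outer outline: bright grey bead, via depth
P=pts(c);R=P[...,:2]-np.array([.516,.129]);e=np.array([.984,-.18]);f=np.array([.18,.984])
x=R@e;y=R@f
h=P[...,2]
for nm,a,b in(('x',x,y),('y',y,x)):
    m=(abs(b)<.06)&(abs(a)<.12)&(h>.04)&(h<.062);print(nm,np.percentile(a[m],[0,1,50,99,100]) if m.any() else 0, m.sum())
E
```

```text
[0.45065888 0.14061193 0.15464995] [[ 9.83326881e-01 -1.81846758e-01  4.25493156e-05]
 [-1.81846759e-01 -9.83326881e-01  2.58807180e-05]
 [ 3.71335611e-05 -3.31866609e-05 -9.99999999e-01]] [ 7.20831001e-01  8.98825531e-02 -5.29999022e-01  1.06151324e-05
 -9.50865705e-01  6.67094960e-01] [-0.30567917 -0.31280533 -3.9788454 ] [ 0.02961417  0.09161221 -0.01867381] 0.08560299007659113 59.06540846452117
((447.9718017578125, 141.0639190673828), (168.23643493652344, 146.54518127441406), 79.51457977294922)
x [0.07565683 0.07622215 0.09779838 0.11984044 0.1199988 ] 593
y [-0.0992772  -0.0991706  -0.0916787  -0.08642093 -0.08613696] 177
```

View pics/c4.png

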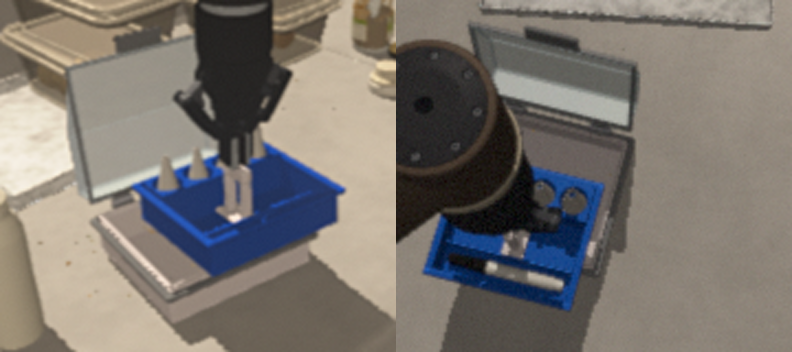

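Top view: the tray is turned with the nozzles to the back and the pen at the front, around (505,270). The scene view shows it level. Next I'll carry it back over the box and lower it until the rim is just above the mouth.

>>> move_arm:
  deltas:
    - [5,8,0,0,0,0,0]
    - [5,17,0,0,0,0,0]
    - [5,17,0,0,0,0,0]
    - [5,17,0,0,0,0,0]
    - [5,8,-0.5,0,0,0,0]

```text
t: 10.45
tool_pos: [0.5181, 0.1284, 0.1542]
tcp_rot: [[0.983, -0.182, -0.0], [-0.182, -0.983, -0.0], [-0.0, 0.001, -1.0]]
ft_force: [0.4, 0.0, -3.5]
finger_gap: 0.083
grip_force: 59.5
```

>>> move_arm:
  deltas:
    - [5,0,0,8,0,0,0]
    - [5,0,0,14,0,0,0]
    - [5,0,0,14,0,0,0]
    - [5,0,0,14,0,0,0]
    - [5,0,0,8,0,0,0]

```text
t: 11.08
tool_pos: [0.5162, 0.1288, 0.0954]
tcp_rot: [[0.984, -0.18, -0.001], [-0.18, -0.984, -0.001], [-0.001, 0.001, -1.0]]
ft_force: [-0.6, 0.4, -3.5]
finger_gap: 0.085
grip_force: 58.9
```

```bash
python3 - <<'E'
from m import *
c=shot('scene');w=c['color'][130:290,200:380]
c=shot('top');w2=c['color'][120:280,200:380];cv2.imwrite('pics/c5.png',np.hstack([cv2.resize(i[:,:,::-1],None,fx=2.2,fy=2.2,interpolation=cv2.INTER_CUBIC) for i in (w,w2)]))
s=get_state();print(s['tool_pos'],s['ft_force'],s['moment'],s['finger_gap'],s['grip_force'])
print(rect(c,s['tool_pos'][2]-.0243))
E
```

```text
[0.51614308 0.1286546  0.09545324] [ 0.18397989  0.2071664  -3.40111519] [0.01268633 0.13827896 0.01809807] 0.08094530950052527 58.85311916470528
((512.4880981445312, 129.4041748046875), (167.99383544921875, 145.52655029296875), 79.70420837402344)
```

View pics/c5.png

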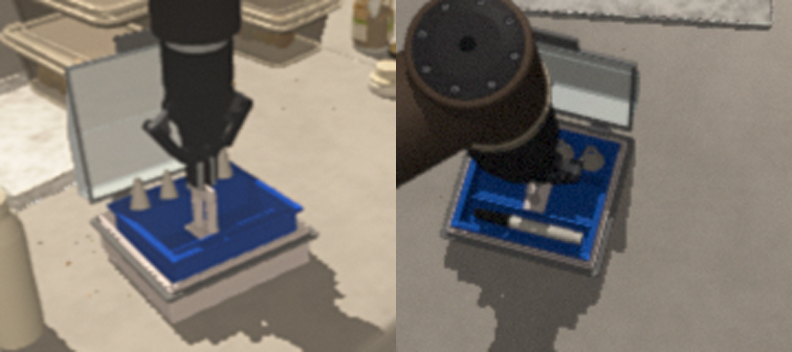

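The tray is inside the walls with its rim just above the mouth, about 2–3 mm too far forward. I'll nudge it back and lower it.

>>> move_arm:
  deltas:
    - [5,2,0,3,0,0,0]
    - [5,0,0,4,0,0,0]
    - [5,0,0,4,0,0,0]
    - [5,0,0,3,0,0,0]
    - [5,0,0,0,0,0,0]

```text
t: 11.8
tool_pos: [0.5186, 0.1284, 0.0823]
tcp_rot: [[0.984, -0.181, -0.0], [-0.181, -0.984, -0.0], [-0.0, 0.0, -1.0]]
ft_force: [-0.4, -0.1, -3.5]
finger_gap: 0.084
grip_force: 59.0
```

>>> move_arm:
  deltas:
    - [5,0,0,3,0,0,0]
    - [5,0,0,3,0,0,0]
    - [5,0,0,2,0,0,0]
    - [5,0,0,2,0,0,0]
    - [5,0,0,0,0,0,0]

```text
t: 12.42
tool_pos: [0.5188, 0.1286, 0.0725]
tcp_rot: [[0.984, -0.181, 0.0], [-0.181, -0.984, 0.0], [0.0, -0.0, -1.0]]
ft_force: [0.1, -0.4, -2.8]
finger_gap: 0.086
grip_force: 60.7
```

>>> move_arm:
  deltas:
    - [5,0,0,1,0,0,0]
    - [5,0,0,1,0,0,0]
    - [5,0,0,0.5,0,0,0]
    - [5,0,0,0,0,0,0]
    - [5,0,0,0,0,0,0]

```text
t: 13.05
tool_pos: [0.5186, 0.1286, 0.0711]
tcp_rot: [[0.984, -0.18, 0.0], [-0.18, -0.984, 0.0], [0.0, -0.0, -1.0]]
ft_force: [-7.0, 1.0, 9.3]
finger_gap: 0.085
grip_force: 64.9
```

Seated at the original height, with the floor reaction showing in the force reading. Release and rise.

>>> move_arm:
  deltas:
    - [15,0,0,0,0,0,0]
    - [25,0,0,0,0,0,0]
    - [45,0,0,0,0,0,0]
    - [50,0,0,0,0,0,0]
    - [50,0,0,0,0,0,0]

```text
t: 13.68
tool_pos: [0.5188, 0.1285, 0.0701]
tcp_rot: [[0.984, -0.181, 0.0], [-0.181, -0.984, -0.0], [0.0, 0.0, -1.0]]
ft_force: [0.7, 0.0, 0.8]
finger_gap: 0.587
grip_force: 0.0
```

>>> move_arm:
  deltas:
    - [50,0,0,-10,0,0,0]
    - [50,0,0,-25,0,0,0]
    - [50,0,0,-35,0,0,0]
    - [50,0,0,-40,0,0,0]
    - [50,0,0,-40,0,0,0]

```text
t: 14.3
tool_pos: [0.5186, 0.1284, 0.2222]
tcp_rot: [[0.984, -0.181, 0.001], [-0.181, -0.984, 0.0], [0.001, -0.0, -1.0]]
ft_force: [0.8, 0.0, 0.6]
finger_gap: 0.585
grip_force: 0.0
```

```bash
python3 - <<'E'
from m import *
c=shot('scene');w=c['color'][130:290,200:380]
c=shot('top');w2=c['color'][120:280,200:380];cv2.imwrite('pics/c6.png',np.hstack([cv2.resize(i[:,:,::-1],None,fx=2.2,fy=2.2,interpolation=cv2.INTER_CUBIC) for i in (w,w2)]))
s=get_state();print(s['tool_pos'],s['ft_force'],s['finger_gap'],s['qpos'])
print(rect(c,.047))
P=pts(c);R=P[...,:2]-np.array([.516,.129]);e=np.array([.984,-.18]);f=np.array([.18,.984])
x=R@e;y=R@f;h=P[...,2]
m=(abs(y)<.12)&(x>.06)&(x<.2)&(h>.07)&(h<.24)
# lid front plane and tab in box frame
for z in np.arange(.08,.25,.015):
    k=m&(abs(h-z)<.0075)
    if k.sum()>3: print(round(z,3),k.sum(),x[k].min().round(3),x[k].max().round(3),y[k].min().round(3),y[k].max().round(3))
E
```

```text
[0.52108272 0.1294826  0.22575594] [ 1.24615324 -0.05569932 -0.0393869 ] 0.5843288964039853 [ 0.61001284  0.12960929 -0.3066975   0.00174146 -1.12589898  0.77907242]
((517.4765014648438, 129.20921325683594), (167.64015197753906, 147.2440185546875), 79.15158081054688)
0.08 115 0.092 0.136 -0.094 0.026
0.095 121 0.096 0.138 -0.094 0.028
0.11 131 0.097 0.141 -0.094 0.03
0.125 66 0.101 0.141 -0.093 0.031
0.14 40 0.102 0.139 -0.094 0.028
0.155 36 0.106 0.135 -0.094 0.026
0.17 31 0.108 0.132 -0.094 0.022
0.185 40 0.112 0.128 -0.094 0.022
0.2 35 0.114 0.125 -0.093 0.021
0.215 124 0.116 0.125 -0.094 0.018
0.23 80 0.117 0.131 -0.089 0.015
0.245 27 0.122 0.128 -0.029 0.015
```

View pics/c6.png

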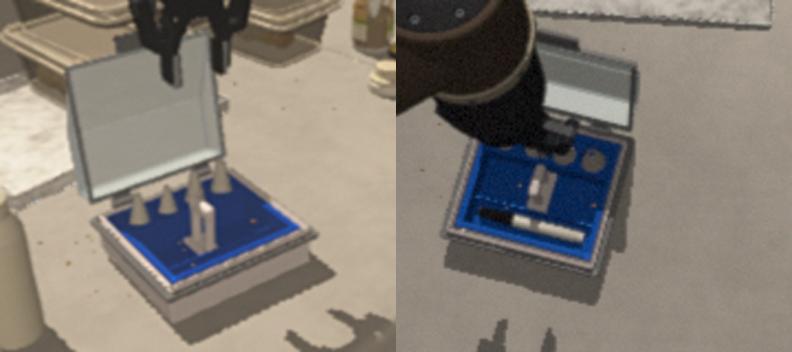

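The tray sits level and flush in the box, with the nozzles at the hinge side, the pen at the front, and the gripper clear above. The lid leans at about 1.75 rad. Now I'll check the space behind the lid and plan the push.

```bash
python3 - <<'E'
from m import *
for n in('top','scene'):
    P=pts(shot(n));R=P[...,:2]-np.array([.516,.129]);e=np.array([.984,-.18]);f=np.array([.18,.984])
    x=R@e;y=R@f;h=P[...,2]
    m=(x>.14)&(x<.32)&(abs(y)<.12)&(h>.13)&(h<.6)
    print(n,m.sum(),np.percentile(P[m],[0,5,50,100],0).round(3) if m.any() else '', x[m].min() if m.any() else '')
    m=(x>.05)&(x<.16)&(y<.0)&(y>-.09)&(h>.16)&(h<.27);
    if m.any():
        print(h[m].max()); k=m&(h>.222);print(x[k].mean(),x[k].max(),y[k].min(),y[k].max())
# tip front-bottom corner arc -> TCP in world
for d in (105,100,95,90,80,70,60,50,40,30,20,10,5,0):
    t=np.radians(d);r=.184;X=.089-r*np.cos(t)+.007*np.sin(t)+.011;Z=.052+r*np.sin(t)+.007*np.cos(t)+.025
    print(d,'X',round(X*1e3),'Z',round(Z*1e3))
E
```

```text
top 436 [[ 0.788 -0.045  0.13 ]
 [ 0.791 -0.039  0.183]
 [ 0.8    0.002  0.199]
 [ 0.825  0.044  0.209]] 0.2874478452330471
0.24135077238640457
0.12354233341677938 0.13033167861576553 -0.07799644655134554 -0.000290314999112229
scene 288 [[ 0.646 -0.019  0.131]
 [ 0.789 -0.011  0.14 ]
 [ 0.806  0.019  0.187]
 [ 0.825  0.177  0.205]] 0.1400339371301562
0.2392398051215675
0.12159257699625252 0.12316273161927735 -0.05726424851828053 -0.02510317153443403
105 X 154 Z 253
100 X 139 Z 257
95 X 123 Z 260
90 X 107 Z 261
80 X 75 Z 259
70 X 44 Z 252
60 X 14 Z 240
50 X -13 Z 222
40 X -36 Z 201
30 X -56 Z 175
20 X -71 Z 147
10 X -80 Z 116
5 X -83 Z 100
0 X -84 Z 84
```

>>> move_arm:
  deltas:
    - [30,0,0,-20,0,0,0]
    - [10,0,0,-30,0,0,0]
    - [0,0,0,-30,0,0,0]
    - [0,0,0,0,0,0,0]
    - [0,0,0,0,0,0,0]

```text
t: 15.12
tool_pos: [0.5181, 0.1284, 0.2988]
tcp_rot: [[0.984, -0.181, -0.002], [-0.181, -0.984, -0.001], [-0.002, 0.001, -1.0]]
ft_force: [-0.7, 0.4, -0.5]
finger_gap: 0.001
grip_force: 0.0
```

>>> move_arm:
  deltas:
    - [0,30,0,0,0,0,0]
    - [0,45,0,0,0,0,0]
    - [0,50,0,0,0,0,0]
    - [0,40,0,0,0,0,0]
    - [0,0,0,0,0,0,0]

```text
t: 15.75
tool_pos: [0.6822, 0.0978, 0.2958]
tcp_rot: [[0.983, -0.183, -0.005], [-0.183, -0.983, -0.002], [-0.005, 0.003, -1.0]]
ft_force: [-0.1, 1.1, -0.8]
finger_gap: 0.001
grip_force: 0.0
```

>>> move_arm:
  deltas:
    - [0,0,0,20,0,0,0]
    - [0,0,0,20,0,0,0]
    - [0,0,0,6,0,0,0]
    - [0,0,0,0,0,0,0]
    - [0,-5,0,0,0,0,0]

```text
t: 16.38
tool_pos: [0.6763, 0.0997, 0.2548]
tcp_rot: [[0.984, -0.181, 0.001], [-0.181, -0.984, 0.0], [0.001, -0.0, -1.0]]
ft_force: [0.5, -0.1, 0.3]
finger_gap: 0.006
grip_force: 0.0
```

>>> move_arm:
  deltas:
    - [0,-12,0,0,0,0,0]
    - [0,-12,0,0,0,0,0]
    - [0,-12,0,0,0,0,0]
    - [0,-12,0,0,0,0,0]
    - [0,-12,0,0,0,0,0]

```text
t: 17.0
tool_pos: [0.6162, 0.1107, 0.2543]
tcp_rot: [[0.984, -0.181, 0.0], [-0.181, -0.984, 0.0], [0.0, -0.0, -1.0]]
ft_force: [-0.2, -0.5, -0.2]
finger_gap: -0.002
grip_force: 0.0
```

```bash
cat > lid.py <<'E'
from m import *
for n in('top','scene'):
    P=pts(shot(n));R=P[...,:2]-np.array([.516,.129]);e=np.array([.984,-.18]);f=np.array([.18,.984])
    x=R@e;y=R@f;h=P[...,2]
    m=(abs(y)<.088)&(abs(y)>.045)&(x>-.11)&(x<.16)&(h>.056)&(h<.27)
    for z in np.arange(.06,.26,.02):
        k=m&(abs(h-z)<.01)
        if k.sum()>3: print(n,round(z,3),k.sum(),np.percentile(x[k],[2,50,98]).round(3),np.percentile(y[k],[0,100]).round(3))
s=get_state();print(s['tool_pos'],s['ft_force'],s['moment'])
E
python3 lid.py
```

```text
top 0.06 431 [0.041 0.103 0.131] [-0.087  0.088]
top 0.08 135 [0.041 0.132 0.136] [-0.079  0.088]
top 0.1 112 [0.134 0.137 0.139] [-0.081  0.088]
top 0.12 80 [0.137 0.139 0.141] [-0.081  0.088]
top 0.14 25 [0.134 0.137 0.139] [-0.082  0.087]
top 0.16 26 [0.125 0.132 0.134] [-0.084  0.088]
top 0.18 27 [0.125 0.128 0.129] [-0.086  0.087]
top 0.2 26 [0.12  0.123 0.126] [-0.084  0.087]
top 0.22 85 [0.118 0.121 0.125] [-0.088  0.087]
scene 0.06 400 [0.038 0.103 0.131] [-0.088  0.086]
scene 0.08 242 [0.039 0.13  0.135] [-0.088  0.074]
scene 0.1 173 [0.127 0.135 0.138] [-0.088  0.074]
scene 0.12 175 [0.107 0.138 0.142] [-0.088  0.074]
scene 0.14 156 [0.118 0.136 0.14 ] [-0.088  0.077]
scene 0.16 168 [0.111 0.131 0.136] [-0.088  0.081]
scene 0.18 182 [0.121 0.127 0.131] [-0.088  0.085]
scene 0.2 190 [0.119 0.122 0.126] [-0.088  0.087]
scene 0.22 148 [0.115 0.119 0.123] [-0.087  0.088]
[0.61600366 0.11076221 0.25461105] [-0.10333659  0.18433489  0.1146678 ] [ 0.04232928 -0.03016383 -0.03174067]
```

```bash
python3 - <<'E'
from m import *
c=shot('scene');w=c['color'][110:270,210:390]
c=shot('top');w2=c['color'][110:270,200:380];cv2.imwrite('pics/c7.png',np.hstack([cv2.resize(i[:,:,::-1],None,fx=2.2,fy=2.2,interpolation=cv2.INTER_CUBIC) for i in (w,w2)]))
P=pts(c);R=P[...,:2]-np.array([.516,.129]);x=R@[.984,-.18];y=R@[.18,.984];h=P[...,2]
m=(abs(y)<.04)&(x>.07)&(x<.15)&(h>.15)&(h<.32)
P2=pts(shot('scene'));R=P2[...,:2]-np.array([.516,.129]);x2=R@[.984,-.18];y2=R@[.18,.984];h2=P2[...,2]
m2=(abs(y2)<.04)&(x2>.05)&(x2<.16)&(h2>.2)&(h2<.32)
for z in np.arange(.205,.32,.01):
    k=m2&(abs(h2-z)<.005)
    if k.any(): print(round(z,3),k.sum(),np.percentile(x2[k],[0,50,100]).round(3),np.percentile(y2[k],[0,100]).round(3))
E
```

```text
0.205 93 [0.118 0.121 0.125] [-0.04   0.038]
0.215 97 [0.116 0.119 0.124] [-0.039  0.04 ]
0.225 99 [0.115 0.12  0.124] [-0.039  0.039]
0.235 99 [0.118 0.123 0.129] [-0.029  0.03 ]
0.245 3 [0.124 0.125 0.125] [-0.006  0.016]
0.255 11 [0.091 0.094 0.111] [-0.005  0.008]
0.265 39 [0.087 0.093 0.109] [-0.014  0.015]
0.275 51 [0.088 0.093 0.109] [-0.011  0.015]
0.285 54 [0.086 0.093 0.108] [-0.013  0.015]
0.295 43 [0.088 0.092 0.108] [-0.017  0.02 ]
0.305 115 [0.087 0.09  0.112] [-0.035  0.036]
0.315 128 [0.084 0.091 0.112] [-0.039  0.04 ]
```

View pics/c7.png

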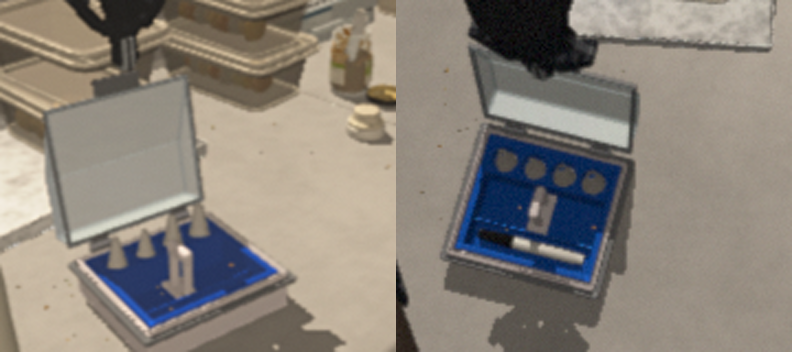

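The closed fingertips at (118,70) in the scene view end just above the tab: the depth puts them at about z 0.25, so they passed over it and the lid didn't move. I'll go back behind the lid and lower.

>>> move_arm:
  deltas:
    - [0,0,0,-15,0,0,0]
    - [0,20,0,0,0,0,0]
    - [0,25,0,0,0,0,0]
    - [0,20,0,0,0,0,0]
    - [0,0,0,0,0,0,0]

```text
t: 17.88
tool_pos: [0.6823, 0.0983, 0.269]
tcp_rot: [[0.983, -0.182, -0.0], [-0.182, -0.983, -0.0], [-0.0, 0.001, -1.0]]
ft_force: [-0.2, 0.2, 0.5]
finger_gap: 0.004
grip_force: 0.0
```

>>> move_arm:
  deltas:
    - [0,0,0,20,0,0,0]
    - [0,0,0,20,0,0,0]
    - [0,0,0,0,0,0,0]
    - [0,-10,0,0,0,0,0]
    - [0,-10,0,0,0,0,0]

```text
t: 18.5
tool_pos: [0.661, 0.1026, 0.2304]
tcp_rot: [[0.984, -0.181, 0.002], [-0.181, -0.984, 0.001], [0.001, -0.001, -1.0]]
ft_force: [-0.2, -0.5, 0.0]
finger_gap: -0.002
grip_force: 0.0
```

>>> move_arm:
  deltas:
    - [0,-8,0,0,0,0,0]
    - [0,-8,0,0,0,0,0]
    - [0,-8,0,0,0,0,0]
    - [0,-8,0,0,0,0,0]
    - [0,0,0,0,0,0,0]

```text
t: 19.12
tool_pos: [0.629, 0.1082, 0.2291]
tcp_rot: [[0.984, -0.18, -0.001], [-0.18, -0.984, 0.0], [-0.001, 0.0, -1.0]]
ft_force: [0.2, 0.1, -0.6]
finger_gap: -0.002
grip_force: 0.0
```

```bash
python3 lid.py | grep -v 'top'
```

```text
scene 0.06 407 [0.037 0.101 0.128] [-0.088  0.086]
scene 0.08 208 [0.04  0.126 0.13 ] [-0.088  0.074]
scene 0.1 161 [0.099 0.128 0.131] [-0.088  0.073]
scene 0.12 171 [0.096 0.128 0.132] [-0.088  0.074]
scene 0.14 138 [0.1   0.125 0.13 ] [-0.088  0.076]
scene 0.16 141 [0.112 0.118 0.123] [-0.088  0.077]
scene 0.18 165 [0.102 0.11  0.115] [-0.088  0.082]
scene 0.2 183 [0.096 0.102 0.107] [-0.088  0.086]
scene 0.22 164 [0.093 0.096 0.1  ] [-0.088  0.087]
[0.62945535 0.10814907 0.22881543] [-0.27579432  0.0619686   0.16689057] [ 0.03911931 -0.02105428 -0.00418919]
```

The lid is moving now (about 93°). Next I follow its arc.

>>> move_arm:
  deltas:
    - [0,-12,0,0,0,0,0]
    - [0,-13,0,0,0,0,0]
    - [0,-13,0,0,0,0,0]
    - [0,-15,0,2,0,0,0]
    - [0,-14,0,3,0,0,0]

```text
t: 19.85
tool_pos: [0.5629, 0.1205, 0.2241]
tcp_rot: [[0.984, -0.18, 0.0], [-0.18, -0.984, 0.0], [0.0, -0.0, -1.0]]
ft_force: [1.1, 0.2, -1.0]
finger_gap: -0.0
grip_force: 0.6
```

```bash
python3 lid.py | grep -v 'top'
```

```text
scene 0.06 304 [0.037 0.088 0.108] [-0.088  0.087]
scene 0.08 253 [0.039 0.114 0.121] [-0.088  0.072]
scene 0.1 110 [0.08  0.111 0.115] [-0.088  0.067]
scene 0.12 125 [0.074 0.104 0.109] [-0.088  0.066]
scene 0.14 106 [0.06  0.097 0.102] [-0.088  0.068]
scene 0.16 92 [0.058 0.078 0.089] [-0.088  0.074]
scene 0.18 102 [0.042 0.06  0.07 ] [-0.088  0.079]
scene 0.2 118 [0.033 0.042 0.052] [-0.088  0.087]
scene 0.22 97 [0.029 0.033 0.037] [-0.087  0.087]
[0.56221035 0.12045604 0.22407383] [0.10381978 0.1452572  0.84594401] [ 0.04443498 -0.01419602 -0.02849424]
```

>>> move_arm:
  deltas:
    - [0,-14,0,5,0,0,0]
    - [0,-13,0,6,0,0,0]
    - [0,-13,0,8,0,0,0]
    - [0,-12,0,8,0,0,0]
    - [0,-11,0,10,0,0,0]

```text
t: 20.58
tool_pos: [0.5011, 0.1318, 0.1865]
tcp_rot: [[0.984, -0.181, -0.0], [-0.181, -0.984, 0.0], [-0.0, 0.0, -1.0]]
ft_force: [-0.5, -0.6, 1.4]
finger_gap: 0.002
grip_force: 0.5
```

>>> move_arm:
  deltas:
    - [0,-11,0,10,0,0,0]
    - [0,-9,0,12,0,0,0]
    - [0,-9,0,12,0,0,0]
    - [0,-7,0,13,0,0,0]
    - [0,-7,0,13,0,0,0]

```text
t: 21.2
tool_pos: [0.4592, 0.1394, 0.1261]
tcp_rot: [[0.984, -0.181, -0.0], [-0.181, -0.984, -0.0], [-0.0, 0.0, -1.0]]
ft_force: [0.8, -0.0, -0.0]
finger_gap: 0.002
grip_force: 0.3
```

```bash
python3 lid.py | grep -v 'top'
```

```text
scene 0.1 58 [0.059 0.077 0.096] [-0.076  0.088]
scene 0.12 748 [-0.071 -0.029  0.046] [-0.088  0.088]
scene 0.2 52 [-0.073 -0.072 -0.05 ] [-0.058  0.059]
scene 0.22 132 [-0.074 -0.065 -0.048] [-0.06   0.062]
[0.458241   0.13884972 0.12540438] [-0.60043764  0.63850118  0.14421031] [-0.00449731  0.00621614  0.00336331]
```

>>> move_arm:
  deltas:
    - [0,-6,0,13,0,0,0]
    - [0,-5,0,13,0,0,0]
    - [0,-4,0,12,0,0,0]
    - [0,-2,0,6,0,0,0]
    - [0,0,0,0,0,0,0]

```text
t: 21.92
tool_pos: [0.4426, 0.1422, 0.0826]
tcp_rot: [[0.984, -0.181, -0.001], [-0.181, -0.984, -0.001], [-0.001, 0.001, -1.0]]
ft_force: [0.2, 0.1, 0.5]
finger_gap: -0.002
grip_force: 0.0
```

>>> move_arm:
  deltas:
    - [0,0,0,3,0,0,0]
    - [0,0,0,2,0,0,0]
    - [0,0,0,2,0,0,0]
    - [0,0,0,1,0,0,0]
    - [0,0,0,0,0,0,0]

```text
t: 22.55
tool_pos: [0.443, 0.1424, 0.0751]
tcp_rot: [[0.984, -0.181, -0.0], [-0.181, -0.984, -0.0], [-0.0, 0.0, -1.0]]
ft_force: [-0.9, -0.5, 0.4]
finger_gap: 0.003
grip_force: 0.0
```

>>> move_arm:
  deltas:
    - [0,0,0,2,0,0,0]
    - [0,0,0,2,0,0,0]
    - [0,0,0,1,0,0,0]
    - [0,0,0,1,0,0,0]
    - [0,0,0,0,0,0,0]

```text
t: 23.18
tool_pos: [0.443, 0.1424, 0.069]
tcp_rot: [[0.984, -0.181, -0.0], [-0.181, -0.984, -0.0], [-0.0, 0.0, -1.0]]
ft_force: [-0.1, -0.8, 0.1]
finger_gap: -0.001
grip_force: 0.0
```

```bash
cat > flat.py <<'E'
from m import *
for n in('top','scene'):
    P=pts(shot(n));R=P[...,:2]-np.array([.516,.129]);x=R@[.984,-.18];y=R@[.18,.984];h=P[...,2]
    for a in(-.075,-.06,-.04,-.02,0.02,.04,.06):
        m=(abs(x-a)<.006)&(abs(y)<.08)&(abs(y)>.045)&(h<.14)
        if m.sum()>3: print(n,a,m.sum(),np.median(h[m]).round(4))
s=get_state();print(s['tool_pos'],s['ft_force'])
E
python3 flat.py
```

```text
top -0.075 55 0.0673
top -0.06 54 0.0706
top -0.04 66 0.0789
top -0.02 65 0.086
top 0.02 58 0.0969
top 0.04 58 0.0959
top 0.06 75 0.0943
scene -0.075 207 0.0497
scene -0.06 149 0.0723
scene -0.04 135 0.0789
scene -0.02 109 0.0861
scene 0.02 84 -0.6175
scene 0.04 102 -0.6199
scene 0.06 94 -0.6193
[0.44309498 0.14245614 0.06910628] [ 0.15031072 -0.66538818  0.19902017]
```

The lid is about 0.04 rad ajar, so I'll press a little further.

>>> move_arm:
  deltas:
    - [0,0,0,2,0,0,0]
    - [0,0,0,2,0,0,0]
    - [0,0,0,1,0,0,0]
    - [0,0,0,1,0,0,0]
    - [0,0,0,0,0,0,0]

```text
t: 23.9
tool_pos: [0.443, 0.1424, 0.063]
tcp_rot: [[0.984, -0.181, -0.0], [-0.181, -0.984, -0.0], [-0.0, 0.0, -1.0]]
ft_force: [-0.2, 0.6, -0.6]
finger_gap: 0.001
grip_force: 0.0
```

>>> move_arm:
  deltas:
    - [0,0,0,1,0,0,0]
    - [0,0,0,1,0,0,0]
    - [0,0,0,1,0,0,0]
    - [0,0,0,0,0,0,0]
    - [0,0,0,0,0,0,0]

```text
t: 24.52
tool_pos: [0.443, 0.1425, 0.0601]
tcp_rot: [[0.984, -0.181, -0.0], [-0.181, -0.984, -0.0], [-0.0, 0.0, -1.0]]
ft_force: [-1.7, -0.1, 1.3]
finger_gap: 0.001
grip_force: 0.7
```

```bash
python3 flat.py
```

```text
top -0.075 56 0.0577
top -0.06 51 0.0629
top -0.04 65 0.0721
top -0.02 65 0.0803
top 0.02 60 0.0926
top 0.04 60 0.0926
top 0.06 76 0.0925
scene -0.075 147 0.0583
scene -0.06 163 0.0638
scene -0.04 120 0.0713
scene -0.02 105 0.0797
scene 0.02 85 -0.6178
scene 0.04 100 -0.6205
scene 0.06 96 -0.6182
[0.44297492 0.14243177 0.06009089] [-1.37550965 -0.88310363  0.73678982]
```

The top is now level at 93 mm. One firm press to confirm, then retreat.

>>> move_arm:
  deltas:
    - [0,0,0,1,0,0,0]
    - [0,0,0,1,0,0,0]
    - [0,0,0,0,0,0,0]
    - [0,0,0,0,0,0,0]
    - [0,0,0,0,0,0,0]

```text
t: 25.25
tool_pos: [0.4431, 0.1425, 0.0594]
tcp_rot: [[0.984, -0.18, 0.001], [-0.18, -0.984, 0.0], [0.001, -0.0, -1.0]]
ft_force: [-8.7, 0.2, 18.8]
finger_gap: -0.001
grip_force: 10.3
```

Firm stop at 19 N, so the lid is shut. Retreat upward.

>>> move_arm:
  deltas:
    - [0,0,0,-10,0,0,0]
    - [0,0,0,-30,0,0,0]
    - [0,0,0,-40,0,0,0]
    - [0,0,0,-40,0,0,0]
    - [0,0,0,-20,0,0,0]

```text
t: 25.88
tool_pos: [0.4438, 0.1429, 0.2007]
tcp_rot: [[0.984, -0.181, 0.003], [-0.181, -0.984, 0.002], [0.003, -0.002, -1.0]]
ft_force: [-0.8, 0.6, -0.1]
finger_gap: 0.002
grip_force: 0.0
```

```bash
python3 flat.py && python3 - <<'E'
from m import *
c=shot('scene');w=c['color'][130:330,170:390]
c=shot('top');w2=c['color'][120:280,200:380];cv2.imwrite('pics/c8.png',np.hstack([cv2.resize(i[:,:,::-1],(396,352),interpolation=cv2.INTER_CUBIC) for i in (w,w2)]))
E
```

```text
top -0.075 66 0.0574
top -0.06 63 0.0634
top -0.04 64 0.0715
top -0.02 66 0.08
top 0.02 58 0.0921
top 0.04 63 0.0922
top 0.06 66 0.0929
scene -0.075 156 0.0581
scene -0.06 160 0.0639
scene -0.04 163 0.0726
scene -0.02 152 0.0812
scene 0.02 119 0.0931
scene 0.04 138 -0.2616
scene 0.06 126 0.0917
[0.44430518 0.14325476 0.20074188] [ 0.18955478 -0.00707873 -1.02321932]
```

View pics/c8.png

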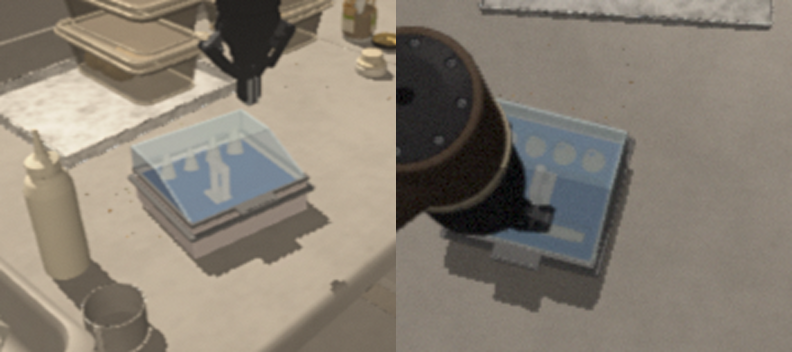

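The lid is shut flat, and the nozzles show at the back, around (200,155) in the scene view. The pen is at the front, the arm is clear, and the bottle and mould still stand.

```bash
python3 -c "
from plant import *
print(close_job())"
```

```text
the job is handed in; nothing more can be done
None
```

The tray is turned half round and fully home with the nozzles at the hinge side, the lid is shut all the way, and the job was handed in at about 26 s.

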